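Pin the gate board's coupler with a ringed linchpin

ROBOT

A 6-joint arm with a two-finger parallel gripper is mounted at the origin on the work surface. World frame = base frame: x ahead of the robot, y to its left, z up, the work surface at z = 0. Lengths are in mm, angles in degrees, forces in N, time in s.
With the tool pointing down it reaches from about 350 to 850 mm from the base axis. Payload 8.1 kg.
Tool frame: the origin (TCP) lies at the very end of the fingers, on their centre line; the grasp point (between the pads) lies 19 mm behind it; z points along the fingers, y is the direction in which the jaws open and shut (so a half turn about z gives the same grasp; the last joint's range is limited). The gripper opens to 93 mm and grips with 3 to 60 N. Pads are 15 mm wide; open, the fingers measure 128 mm over their backs; the gripper's body (75 mm by 188 mm) begins 65 mm behind the grasp point.
Start: joints at [-81.669, 7.471, 85.268, -0, 87.261, -4.893], TCP at [137.274, -584.09, 218.635] pointing down, gripper open.
Joint ranges: [-169.43, 169.43], [-51.17, 129.36], [1.28, 143.12], [-76.62, 256.62], [0, 156.53], [-152.29, 152.29]. Speed limits (degrees/s): [136.94, 136.94, 159.86, 180, 180, 180].

INTERFACE

Orientations are given as a 3x3 rotation matrix whose columns are the frame's x, y, z axes.
In Python, from plant import observe, optics, job gives the robot as it stands.
- The arm moves only by the tool step_arm, never from a script. Its argument "plan" is a list of rows, each a list of 5 numbers: the shift along the tool's x, y, z in mm, then the turn about the tool's z in degrees, then the opening, from 0 (shut) to 1 (fully open). A call has 1 to 10 rows; each row is the pose to reach, as a shift and turn from the pose commanded when the call began, along the tool's axes at that moment; what a row does not reach only later rows make up. A row lasts 1/12 s, in which the tool goes at most 41.7 mm and 7.16 degrees, less where a joint would pass 70% of its speed; a pose out of reach is approached as far as the arm can. A call with a gripper value outside its range is refused whole. The fingers move at their own pace and stop on an object; "newtons" is the grip in N (left out, the last holds). Time passes only in rows, so rows that repeat a pose let the fingers close. It gives the time, the measured TCP pose, the force and the opening at its end, in the units of the state.
- observe(): the state, without advancing time (a new reading comes with each control period).
- optics.capture(name): name is "scene" or "top"; returns a dict with "color" (420x560x3 uint8, blue, green, red), "z_map" (420x560 float32, mm along the optical axis (not along the pixel's ray), 0 where there is no reading), "mtx" (3x3 intrinsics, pixels), "k1" (the pictures are not rectified: a ray, as slopes to the right and down, at radius r is drawn at 1 + k1 r^2 times it, then the intrinsics apply), "T" (4x4, takes a point from camera to world coordinates). Camera axes: x right, y down, z forward; pixel columns grow to the right and rows downward; lengths in mm; the calibration is good to about 2 mm. A picture is of the moment at which its call begins.
- job.sign_off(): hands the job in, once; it reports no verdict.
The state is a dict: "clock": time; "qpos": joint angles; "joint_velocities": joint speeds; "joint_efforts": joint torques, N m; "position": TCP position; "orientation": TCP orientation; "force": force on the tool from outside, world axes, zero at the start; "wrist_torque": the same for the moment, N m; "width": opening from 0.0 (shut) to 1.0 (fully open).
Only numpy, scipy, OpenCV 4.12 (cv2) and the standard library are available. Lean on these libraries where they do the work, as an engineer would, in place of code of your own. Each camera call takes 0.05 s, during which the arm holds its last target. There are 200 camera calls.

TASK

Take the red-handled linchpin from its wooden cradle, feel for the hole of the yellow bush on the gate board and slide the pin in until its head is fully home, then swing the pin's sprung ring forward and press its red thumb tab down until the ring snaps past the pin's end, and let go. Feel your way gently: do not ram or force the pin or the coupler, and leave the drinks, miniatures and other gear on the table undisturbed.

Things in the scene. Friction and masses are not known exactly. Their poses are not given: they have to be found in the camera images.
- pin: steel linchpin, 115 mm long, 0.26 kg with its ring, lying level in its cradle 65 mm above the table; it goes in level, same side up. Origin on the shaft axis at the ring's hinge; x along the shaft to the tip, z up. Shaft 14 mm in diameter, x = 8 to 58 mm, then a 4 mm taper and a round nose of 5 mm radius. The ring's 6 mm rod legs straddle head and bush at y = +-19.5 mm
- pin_grip (a point): middle of the red grip tail, on the shaft axis, 34 mm behind the pin's origin: the place to grip, across its 16 mm width (y). The tail is 24 mm tall and runs from x = -48 to -12 mm of the pin; free below and to both sides
- shoulder (a point): front face of the pin's head on the shaft axis, 8 mm ahead of the pin's origin: home when it sits on the bush's mouth. The steel head is 24 mm wide and tall and 20 mm long
- pin_tip (a point): the very end of the pin's nose, 67 mm ahead of the pin's origin
- ring (a joint): angle v of the ring about its hinge (the pin's y axis, through the pin's origin). 0 = locked: ring 10 degrees below the shaft's line, bar under the nose; at v it points v - 0.175 rad above that line. Starts raised, 0.95 to 1.2, leaning forward over the shaft; a stiff hinge, it stays where put, and about 0.5 N at the tab moves it
- tab (a point): middle of the thumb tab, in the ring's plane, 80 mm from the hinge, 22 mm wide, 5 mm thick, spanning 68 to 87 mm from the hinge, ahead of the 9 mm cross bar (68 mm from the hinge): push it forward and down with closed fingertips. Near ring angle 0.30 the bar meets the nose and the ring stretches 4 mm on its spring; 5 to 15 N down takes it past 0.175, then it snaps to 0
- coupler: gate board, fixed: sand-brown plinth 225 x 210 x 30 mm, a stone-coloured toy wall along its far edge (front face 163 mm beyond the origin, top 129 mm above the table), the coupler near its front edge. Origin on the table below point mouth, 12 mm to the right of the plinth's middle line; x is the direction in which the pin goes in, y left, z up
- mouth (a point): end mark of the bush's slide, 80 mm above the table: level with the bore's axis, in the plane of its mouth. The yellow bush is clamped in the slide, so that the bore's axis really stands 4 to 20 mm to the left of this mark (coupler's +y): not measured, to be felt for; it does not give. A ledge 18 mm long, 13.5 mm below the axis, projects from the bush to keep the head from rolling
- far_end (a point): the same mark at the bore's far end, 51 mm beyond the mouth (the bore stands as far to its left). Bush: 26 mm wide, 14 mm tall above and 18 mm below the axis; through bore 16 mm in diameter, level, along the coupler's x. With the pin home the nose stands 8 mm out here
- cradle: wooden pin cradle, fixed, base 105 x 70 x 16 mm; origin on the table under the pin's hinge; two posts carry the pin's head and shaft 65 mm above the table, the grip tail overhangs to -x
- dicetray: dark red dice tray, fixed, 110 x 90 x 28 mm, origin under its middle; it and the cradle change sides
- knight: teal miniature on the plinth left of the coupler, 32 mm base, 44 mm tall; origin under its base
- archer: ochre miniature on the plinth right of the coupler, 32 mm base, 44 mm tall; origin under its base
- flask: green drinks flask, 76 mm in diameter, 190 mm tall, origin under its base
- tumbler: blue tumbler with a green lid, 78 mm in diameter, 122 mm tall, origin under its base
- can: red drinks can, 64 mm in diameter, 115 mm tall, origin under its base
- phone: black phone lying flat, 75 x 150 x 9 mm, origin under its middle
Not all that is in view belongs to the job. Several things have the shape of the pin; the one meant has the colours described above.

How it is judged:
By the outcome, as a careful person would: the job done as asked, in the order asked, and still so for the second after the job is handed in, with the robot touching nothing.
It also fails if it takes over 72 s, if anything falls off the work surface, if the arm or the gripper's body presses on something with over 40 N, if the wrist force passes 120 N, or if a joint passes its speed limit or range.

## Working session

There is one attempt and no reset: what is moved stays moved. The work goes in short steps, Python scripts to look and compute and a tool call to move; the robot and the scene stay as the last step left them, time stands still between calls to the robot, and variables do not carry over. Pictures are saved under pics/ and viewed, about 8 in all and at most 12, crops included, and the job is handed in when it is done.

Besides the shell and the picture viewer there is one more tool, called after "Request:" by a JSON object that holds its "method" and its "body", one argument or row to a line. step_arm: Moves the arm, as the interface text tells. Its arguments: {"type":"object","properties":{"plan":{"type":"array","items":{"type":"array","items":{"type":"number"}}},"newtons":{"type":"number"}},"required":["plan"]}

```bash
mkdir -p pics; cat > h.py <<'E'
import numpy as np, cv2
from plant import observe, optics, job
def cap(n):
    c=optics.capture(n); return c
def ray(c,u,v):
    m=c["mtx"]; d=np.array([(u-m[0,2])/m[0,0],(v-m[1,2])/m[1,1]]); s=d.copy()
    for _ in range(20): s=d/(1+c["k1"]*(s@s))
    T=np.array(c["T"]); return T[:3,3], T[:3,:3]@np.array([s[0],s[1],1.])
def onplane(c,u,v,z):
    o,d=ray(c,u,v); return o+d*(z-o[2])/d[2]
def depthpt(c,u,v):
    o,d=ray(c,u,v); return o+d*c["z_map"][int(round(v)),int(round(u))]
def proj(c,P):
    T=np.array(c["T"]); p=T[:3,:3].T@(np.array(P)-T[:3,3]); s=p[:2]/p[2]; s=s*(1+c["k1"]*(s@s)); m=c["mtx"]
    return np.array([m[0,0]*s[0]+m[0,2],m[1,1]*s[1]+m[1,2]])
E
python3 - <<'E'
from h import *
for n in ("scene","top"):
    c=cap(n); cv2.imwrite(f"pics/{n}1.png",c["color"]); print(n,c["mtx"],c["k1"],np.round(c["T"],3).tolist())
print(observe())
E
```

```text
scene [[501.3051122    0.         280.67598179]
 [  0.         501.3051122  215.80744792]
 [  0.           0.           1.        ]] -0.009140324164097522 [[0.901, 0.337, -0.272, 900.812], [0.433, -0.714, 0.55, -725.799], [-0.009, -0.614, -0.789, 1141.441], [0.0, 0.0, 0.0, 1.0]]
top [[390.54084331   0.         286.41287789]
 [  0.         390.54084331 210.92459778]
 [  0.           0.           1.        ]] -0.032107051979787825 [[-0.021, -0.986, 0.167, 315.203], [-1.0, 0.021, -0.006, 29.616], [0.002, -0.167, -0.986, 1245.678], [0.0, 0.0, 0.0, 1.0]]
{'clock': 0.1, 'qpos': array([-8.16689208e+01,  7.50905262e+00,  8.53222194e+01, -1.21208885e-03,
        8.72595660e+01, -4.89311171e+00]), 'joint_velocities': array([ 0.07331472, -0.0146236 , -0.07374632,  0.02840949, -0.01213324,
       -0.00675819]), 'joint_efforts': array([ 2.04648575e-03, -5.61337388e+01, -4.93096983e+01,  7.70620652e-02,
        2.91067717e-02, -2.32646431e-05]), 'position': array([ 137.19902107, -583.59769945,  217.7182067 ]), 'orientation': array([[ 9.73482183e-01,  2.28762709e-01, -2.50624028e-04],
       [ 2.28762818e-01, -9.73480931e-01,  1.56562867e-03],
       [ 1.14179743e-04, -1.58144507e-03, -9.99998743e-01]]), 'force': array([-0.32692378,  0.40246863, -0.56268088]), 'wrist_torque': array([-0.02587566, -0.00222485,  0.03475911]), 'width': 0.9976382052517081}
```

View pics/scene1.png

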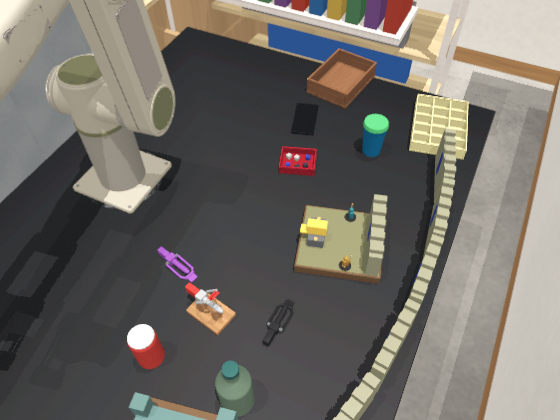

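View pics/top1.png

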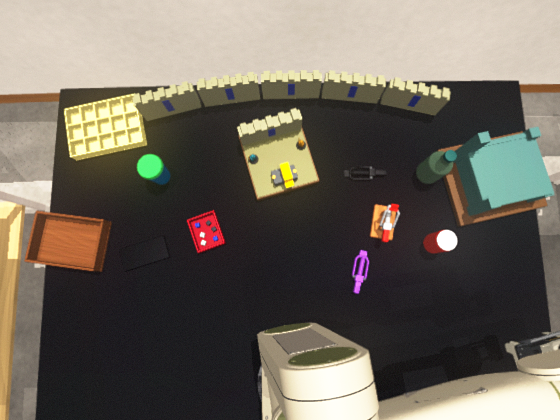

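Candidates for the pin, in scene pixels: a purple one at (178,265) and a black one at (278,322), both lying on the table, and the red-gripped one in the wooden cradle at (205,300). By its colour and cradle it is the last (top view: 388,222). The yellow bush is at (316,230) in the scene view and (285,175) in the top view. Next, one composite close crop.

```bash
python3 - <<'E'
from h import *
s=cap("scene");t=cap("top")
np.save("s.npy",s,allow_pickle=True);np.save("t.npy",t,allow_pickle=True)
def cr(c,x,y,w,h): return cv2.resize(c["color"][y:y+h,x:x+w],(400,300),interpolation=cv2.INTER_CUBIC)
a=np.hstack([cr(s,170,270,80,60),cr(t,352,192,80,60)])
b=np.hstack([cr(s,286,190,120,90),cr(t,228,110,120,90)])
cv2.imwrite("pics/crop1.png",np.vstack([a,b]))
E
```

```text
(no output)
```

View pics/crop1.png

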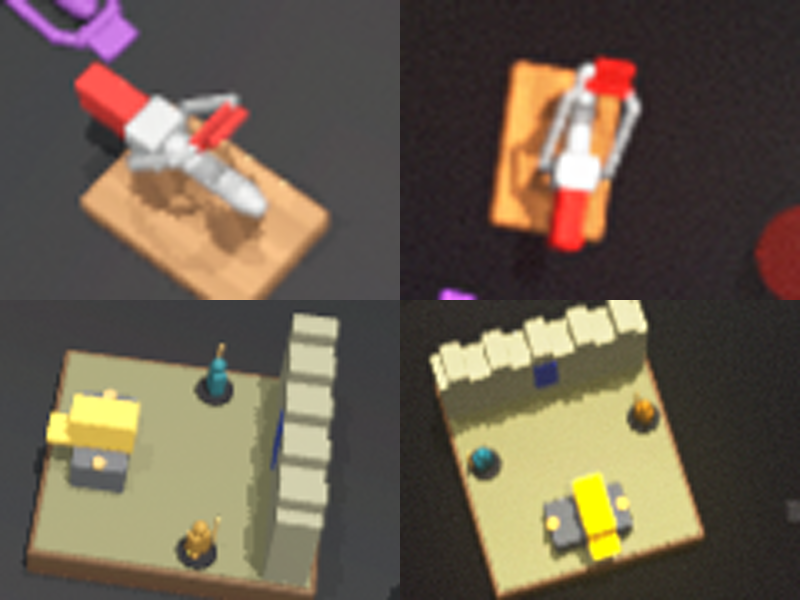

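The crop confirms the red tail, steel head, raised ring with its red tab, and the pin in the cradle pointing away from the robot. The bottom panels show the yellow bush with its ledge towards the robot. Now measuring both.

```bash
python3 - <<'E'
from h import *
s=np.load("s.npy",allow_pickle=True).item();t=np.load("t.npy",allow_pickle=True).item()
def comps(c,f,box,mina=15):
    x,y,w,h=box; I=c["color"][y:y+h,x:x+w].astype(int); m=f(I[...,0],I[...,1],I[...,2]).astype(np.uint8)
    n,l,st,ce=cv2.connectedComponentsWithStats(m)
    for i in range(1,n):
        if st[i,4]>=mina:
            cn=max(cv2.findContours((l==i).astype(np.uint8),cv2.RETR_EXTERNAL,cv2.CHAIN_APPROX_NONE)[0],key=cv2.contourArea)
            r=cv2.minAreaRect(cn); yield st[i,4],ce[i]+[x,y],cv2.boxPoints(r)+[x,y]
red=lambda b,g,r:(r>130)&(g<100)&(b<100)&(r-g>90)
yel=lambda b,g,r:(r>170)&(g>150)&(b<120)&(r-b>100)
plinth=lambda b,g,r:(r>90)&(g>80)&(b<150)&(abs(r-g)<35)&(r-b>20)
whi=lambda b,g,r:(r>150)&(abs(r-b)<50)&(abs(r-g)<30)
for nm,c,bp,bc in(("s",s,(170,270,80,60),(280,190,125,95)),("t",t,(352,192,80,60),(228,105,120,98))):
    for k,f,bx,z in(("red",red,bp,77),("white",whi,bp,77),("yel",yel,bc,94)):
        for a,ce,bo in comps(c,f,bx):
            print(nm,k,a,ce.round(1),"pt",onplane(c,*ce,z).round(1),"depth",depthpt(c,*ce).round(1))
            print("   box",[onplane(c,*p,z)[:2].round(0).tolist() for p in bo])
    x,y,w,h=bc
    for a,ce,bo in comps(c,plinth,bc,800): print(nm,"plinth",a,[onplane(c,*p,30)[:2].round(0).tolist() for p in bo])
E
```

```text
s red 112 [191.3 288.8] pt [ 434.8 -278.2   77. ] depth [ 434.3 -277.8   75.9]
   box [[417.0, -286.0], [417.0, -263.0], [452.0, -270.0], [451.0, -293.0]]
s red 50 [213.4 295. ] pt [ 491.9 -270.    77. ] depth [ 511.4 -291.8  127.9]
   box [[483.0, -280.0], [489.0, -255.0], [501.0, -260.0], [495.0, -285.0]]
s white 276 [207.4 300.1] pt [ 485.8 -288.1   77. ] depth [ 502.1 -305.4  118.9]
   box [[455.0, -307.0], [445.0, -254.0], [525.0, -252.0], [533.0, -304.0]]
s yel 177 [314.4 229.9] pt [ 6.385e+02 -6.000e-01  9.400e+01] depth [634.4  10.6  77.9]
   box [[607.0, -24.0], [597.0, 4.0], [662.0, 24.0], [671.0, -4.0]]
s plinth 4377 [[623.0, -94.0], [543.0, 136.0], [780.0, 206.0], [835.0, -27.0]]
t red 58 [394.  207.1] pt [ 518.2 -305.2   77. ] depth [ 509.8 -291.4  125.4]
   box [[511.0, -289.0], [533.0, -296.0], [526.0, -321.0], [504.0, -315.0]]
t red 75 [385.  235.5] pt [ 431.9 -272.    77. ] depth [ 431.9 -272.2   76.2]
   box [[449.0, -264.0], [448.0, -282.0], [415.0, -280.0], [416.0, -262.0]]
t white 193 [388.1 219.5] pt [ 480.6 -284.7   77. ] depth [ 481.8 -286.9   68.6]
   box [[461.0, -254.0], [529.0, -285.0], [511.0, -326.0], [443.0, -294.0]]
t yel 239 [286.7 174.4] pt [622.9  20.   94. ] depth [622.3  20.   96.1]
   box [[658.0, 44.0], [665.0, 16.0], [588.0, -4.0], [580.0, 25.0]]
t plinth 3813 [[814.0, 186.0], [874.0, -26.0], [617.0, -88.0], [561.0, 118.0]]
```

```bash
cat >> h.py <<'E'
def cloud(c,box):
    x,y,w,h=box; P=[];C=[]
    for v in range(y,y+h):
        for u in range(x,x+w):
            if c["z_map"][v,u]>0: P.append(depthpt(c,u,v)); C.append(c["color"][v,u])
    return np.array(P),np.array(C).astype(int)
E
python3 - <<'E'
from h import *
s=np.load("s.npy",allow_pickle=True).item();t=np.load("t.npy",allow_pickle=True).item()
def rect(Q):
    r=cv2.minAreaRect(Q[:,:2].astype(np.float32)); return np.round(r[0],1),np.round(r[1],1),round(r[2],1)
for nm,c,bp,bc in(("s",s,(170,270,80,65),(280,190,125,95)),("t",t,(352,192,80,60),(228,105,120,98))):
    P,C=cloud(c,bp); b,g,r=C.T
    red=(r>130)&(g<100)&(b<100)
    m=red&(P[:,2]<95)&(P[:,2]>68); print(nm,"tail",m.sum(),P[m].mean(0).round(1),rect(P[m]))
    m=red&(P[:,2]>95); print("tab",m.sum(),P[m].mean(0).round(1))
    m=(P[:,2]>10)&(P[:,2]<24); print("cradle base",m.sum(),rect(P[m]))
    u,v=(221.6,312) if nm=="s" else (388,204)
    print("nose?",onplane(c,u,v,65).round(1))
    P,C=cloud(c,bc); b,g,r=C.T; yel=(r>150)&(g>130)&(b<120)&(r-b>80)
    m=yel&(P[:,2]>88)&(P[:,2]<102); print("bush top",m.sum(),P[m].mean(0).round(1),rect(P[m]))
    m=yel&(P[:,2]>58)&(P[:,2]<74); print("ledge",m.sum(),P[m].mean(0).round(1),rect(P[m]))
    m=(P[:,2]>24)&(P[:,2]<36); print("plinth",m.sum(),rect(P[m]))
    m=(P[:,2]>100)&(P[:,2]<136); print("wall",m.sum(),rect(P[m]))
E
```

```text
s tail 94 [ 433.5 -276.4   75.8] (array([ 433.7, -275.7]), array([15.9, 33.9]), 81.2)
tab 46 [ 511.3 -291.4  128.3]
cradle base 759 (array([ 432. , -267.7]), array([ 80.7, 221.8]), 70.4)
nose? [ 527.8 -295.9   65. ]
bush top 40 [638.3  10.4  92.1] (array([639.,  11.]), array([49.9,  9.1]), 17.8)
ledge 108 [655.3   1.4  66.6] (array([672. ,   4.8]), array([ 49., 164.]), 75.2)
plinth 3689 (array([698.3,  45.8]), array([225.8, 214. ]), 15.4)
wall 948 (array([717.2,  46.6]), array([171.7, 196.4]), 15.6)
t tail 60 [ 434.3 -274.2   75.8] (array([ 465. , -280.7]), array([17.2, 96.3]), 79.7)
tab 54 [ 510.3 -291.   126.1]
cradle base 439 (array([ 464.7, -344.8]), array([203.6, 104.8]), 73.2)
nose? [ 530.4 -290.7   65. ]
bush top 142 [636.1  22.3  94. ] (array([636.5,  22.3]), array([51.3, 26.2]), 15.4)
ledge 85 [628.5  15.4  66.1] (array([657.2,  34. ]), array([133.9, 179.5]), 18.8)
plinth 2993 (array([695.6,  45.5]), array([218. , 210.9]), 15.6)
wall 847 (array([779.5,  69.5]), array([ 38.3, 199.6]), 15.2)
```

```bash
cat >> h.py <<'E'
def go(x,y,z,yaw=None):
    o=observe(); R=o["orientation"]; d=R.T@(np.array([x,y,z])-o["position"])
    cy=np.degrees(np.arctan2(R[1,0],R[0,0])); print("shift",d.round(1),"turn",None if yaw is None else round(cy-yaw,1),"yaw now",cy.round(2),"pos",o["position"].round(1),"F",o["force"].round(2),"w",round(o["width"],3),"t",o["clock"],"q6",o["qpos"][5].round(0))
E
python3 -c "
from h import *
go(429.8,-274.5,190,-10.7)"
```

```text
shift [ 355.6 -234.1   28.3] turn 23.9 yaw now 13.22 pos [ 137.2 -583.8  218. ] F [ 0.54  0.73 -0.76] w 1.001 t 0.2 q6 -5.0
```

Request:
{"method": "step_arm", "body": {
  "plan": [
    [10,-7,0,2,0.6],
    [40,-26,0,4,0.6],
    [75,-50,0,7,0.6],
    [110,-73,0,10,0.6],
    [145,-96,5,13,0.6],
    [180,-119,10,15,0.6],
    [215,-142,15,18,0.6],
    [250,-165,20,20,0.6],
    [285,-188,25,22,0.6],
    [315,-207,28,24,0.6]
  ]
}}

```text
clock: 1.03
position: [397.5, -308.4, 190.2]
orientation: [[0.982, -0.189, -0.0], [-0.189, -0.982, 0.0], [-0.0, -0.0, -1.0]]
force: [0.9, -1.1, 0.3]
width: 0.6
```

```bash
python3 -c "
from h import *
go(429.8,-274.5,150,-10.7)"
```

```text
shift [ 25.3 -39.4  40.2] turn -0.2 yaw now -10.87 pos [ 397.5 -308.4  190.2] F [ 0.93 -1.15  0.29] w 0.6 t 1.0333 q6 57.0
```

Request:
{"method": "step_arm", "body": {
  "plan": [
    [12,-19,5,0,0.6],
    [22,-34,20,0,0.6],
    [25,-39,40,0,0.6],
    [25.3,-39.4,65,0,0.6],
    [25.3,-39.4,80,0,0.6],
    [25.3,-39.4,80,0,0.6]
  ]
}}

```text
clock: 1.53
position: [426.6, -274.4, 106.5]
orientation: [[0.982, -0.186, -0.005], [-0.186, -0.982, 0.004], [-0.006, -0.003, -1.0]]
force: [-0.0, 0.8, 0.5]
width: 0.601
```

```bash
python3 - <<'E'
from h import *
go(429.8,-274.5,46,-10.7)
for n,bx in(("scene",(150,240,120,90)),("top",(340,180,100,75))):
    c=cap(n); x,y,w,h=bx; globals()[n]=cv2.resize(c["color"][y:y+h,x:x+w],(400,300),interpolation=cv2.INTER_CUBIC)
cv2.imwrite("pics/crop2.png",np.hstack([scene,top]))
E
```

```text
shift [ 3.5 -0.3 60.4] turn -0.0 yaw now -10.74 pos [ 426.6 -274.4  106.5] F [-0.03  0.82  0.51] w 0.601 t 1.5333 q6 62.0
```

View pics/crop2.png

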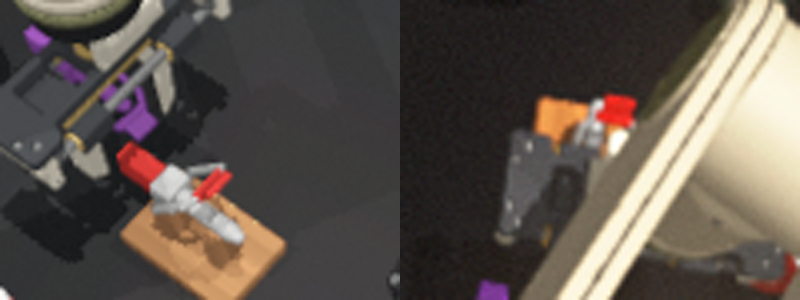

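The gripper is straddling above the tail (scene crop 140,160), with the jaws on both sides and the ring ahead of it clear. Descending and gripping.

Request:
{"method": "step_arm", "body": {
  "plan": [
    [2,-0.2,20,0,0.5],
    [2,-0.3,40,0,0.4],
    [2,-0.3,55,0,0.4],
    [2,-0.3,60,0,0.4],
    [2,-0.3,60,0,0.4],
    [2,-0.3,60,0,0.4]
  ]
}}

```text
clock: 2.13
position: [431.5, -277.4, 52.1]
orientation: [[0.982, -0.187, 0.001], [-0.187, -0.982, -0.001], [0.001, 0.001, -1.0]]
force: [0.6, -0.4, -0.1]
width: 0.398
```

```bash
python3 -c "
from h import *
go(429.8,-274.5,46,-10.7)"
```

```text
shift [-2.2 -2.5  6.1] turn -0.1 yaw now -10.79 pos [ 431.5 -277.4   52.1] F [ 0.63 -0.35 -0.14] w 0.398 t 2.1333 q6 62.0
```

Request:
{"method": "step_arm", "body": {
  "plan": [
    [-2.2,-2.5,4,0,0.4],
    [-2.2,-2.5,5,0,0.4],
    [-2.2,-2.5,5,0,0.3],
    [-2.2,-2.5,5,0,0.3]
  ]
}}

```text
clock: 2.47
position: [429.3, -273.9, 46.1]
orientation: [[0.982, -0.187, 0.001], [-0.187, -0.982, -0.0], [0.001, 0.0, -1.0]]
force: [-0.9, 0.7, -0.0]
width: 0.315
```

```bash
python3 -c "
from h import *
go(429.8,-274.5,46,-10.7)"
```

```text
shift [0.6 0.5 0.1] turn -0.1 yaw now -10.77 pos [ 429.3 -273.9   46.1] F [-0.92  0.67 -0.04] w 0.315 t 2.4667 q6 62.0
```

Request:
{"method": "step_arm", "body": {
  "plan": [
    [0,0,0,0,0.25],
    [0,0,0,0,0.2],
    [0,0,0,0,0.16],
    [0,0,0,0,0.1],
    [0,0,0,0,0.05],
    [0,0,0,0,0.05],
    [0,0,0,0,0.05],
    [0,0,0,0,0.05]
  ],
  "newtons": 8
}}

```text
clock: 3.13
position: [429.2, -273.9, 45.8]
orientation: [[0.982, -0.187, 0.0], [-0.187, -0.982, -0.0], [0.0, 0.0, -1.0]]
force: [-0.2, -1.1, 1.5]
width: 0.174
```

Request:
{"method": "step_arm", "body": {
  "plan": [
    [0,0,0,0,0.05],
    [0,0,0,0,0.05],
    [0,0,-1,0,0.05],
    [0,0,-3,0,0.05],
    [0,0,-6,0,0.05],
    [0,0,-12,0,0.05],
    [0,0,-20,0,0.05],
    [0,0,-26,0,0.05],
    [0,0,-30,0,0.05],
    [0,0,-30,0,0.05]
  ],
  "newtons": 30
}}

```text
clock: 3.97
position: [430.1, -274.3, 77.4]
orientation: [[0.982, -0.187, 0.002], [-0.187, -0.982, -0.001], [0.002, 0.001, -1.0]]
force: [-0.3, -0.5, -2.3]
width: 0.171
```

```bash
python3 - <<'E'
from h import *
go(429.8,-274.5,46,-10.7)
for n,bx in(("scene",(150,240,120,90)),("top",(340,180,100,75))):
    c=cap(n); x,y,w,h=bx; globals()[n]=cv2.resize(c["color"][y:y+h,x:x+w],(400,300),interpolation=cv2.INTER_CUBIC)
    P,C=cloud(c,bx); b,g,r=C.T; m=(r>130)&(g<100)&(b<100)&(P[:,2]>95+30)&(P[:,1]<-250)
    print(n,"tab",m.sum(),P[m].mean(0).round(1))
cv2.imwrite("pics/crop3.png",np.hstack([scene,top]))
E
```

```text
shift [-0.3  0.2 31.4] turn -0.1 yaw now -10.77 pos [ 430.1 -274.3   77.4] F [-0.29 -0.51 -2.27] w 0.171 t 3.9667 q6 62.0
scene tab 53 [ 511.7 -291.8  159.4]
top tab 39 [ 512.4 -286.3  157.7]
```

View pics/crop3.png

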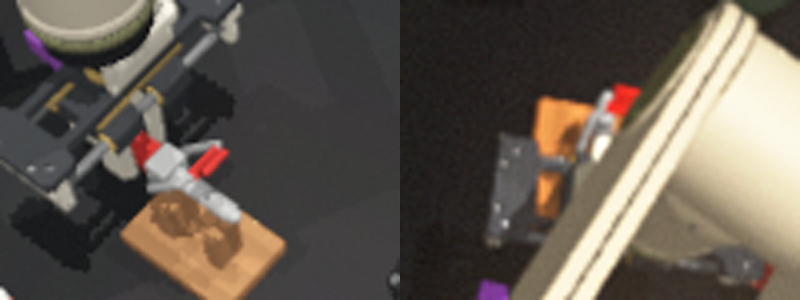

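Request:
{"method": "step_arm", "body": {
  "plan": [
    [0,0,-10,0,0.05],
    [0,-10,-24,0,0.05],
    [0,-30,-33,-2,0.05],
    [0,-60,-33,-5,0.05],
    [0,-92,-33,-9,0.05],
    [-1,-124,-33,-13,0.05],
    [-1,-156,-33,-17,0.05],
    [-1,-188,-33,-21,0.05],
    [-2,-218,-33,-24,0.05],
    [-2,-240,-33,-26,0.05]
  ]
}}

```text
clock: 4.9
position: [471.9, -35.2, 109.1]
orientation: [[0.964, 0.266, -0.0], [0.266, -0.964, 0.001], [0.0, -0.001, -1.0]]
force: [-0.4, 0.8, -2.7]
width: 0.171
```

Request:
{"method": "step_arm", "body": {
  "plan": [
    [0,0,0,0,0.05],
    [0,0,0,0,0.05],
    [0,0,0,0,0.05]
  ]
}}

```text
clock: 5.15
position: [471.9, -38.0, 108.8]
orientation: [[0.965, 0.262, -0.0], [0.262, -0.965, -0.0], [-0.0, 0.0, -1.0]]
force: [-0.4, 0.0, -3.5]
width: 0.17
```

```bash
python3 -c "
from h import *
go(475.8,-22.1,60.8,15.4)
o=observe();print(o['orientation'].round(4),o['force'])"
```

```text
shift [  7.9 -14.3  48. ] turn -0.2 yaw now 15.22 pos [471.9 -38.  108.8] F [-0.39  0.02 -3.48] w 0.17 t 5.15 q6 64.0
[[ 9.649e-01  2.624e-01 -2.000e-04]
 [ 2.624e-01 -9.649e-01 -4.000e-04]
 [-3.000e-04  4.000e-04 -1.000e+00]] [-0.38764823  0.01904921 -3.4767326 ]
```

Lowering to bore height in front of the mouth, then looking once from close by.

Request:
{"method": "step_arm", "body": {
  "plan": [
    [2,-4,8,0,0.05],
    [6,-10,24,-0.1,0.05],
    [7.9,-14.3,38,-0.2,0.05],
    [7.9,-14.3,46,-0.2,0.05],
    [7.9,-14.3,48,-0.2,0.05],
    [7.9,-14.3,48,-0.2,0.05],
    [7.9,-14.3,48,-0.2,0.05]
  ]
}}

```text
clock: 5.73
position: [476.1, -22.3, 61.0]
orientation: [[0.964, 0.265, 0.0], [0.265, -0.964, -0.0], [0.0, 0.0, -1.0]]
force: [-1.6, -0.2, -1.7]
width: 0.167
```

```bash
python3 - <<'E'
from h import *
go(475.8,-22.1,60.8,15.4)
for n,bx in(("scene",(250,190,100,75)),("top",(240,150,100,75))):
    c=cap(n); x,y,w,h=bx; globals()[n]=cv2.resize(c["color"][y:y+h,x:x+w],(400,300),interpolation=cv2.INTER_CUBIC)
    P,C=cloud(c,bx); b,g,r=C.T
    a=np.radians(15.4); e=np.array([np.cos(a),np.sin(a)]); l=np.array([-e[1],e[0]]); M=np.array([611.7,15.4])
    Q=P[:,:2]-M; X=Q@e; Y=Q@l
    m=(r>130)&(g<100)&(b<100)&(P[:,2]>110); print(n,"tab",m.sum(),X[m].mean().round(1),Y[m].mean().round(1),P[m,2].mean().round(1))
    m=(abs(r-b)<60)&(X>-70)&(X<-38)&(P[:,2]>74)&(P[:,2]<95)&(abs(Y)<12); print("shaft",m.sum(),np.polyfit(X[m],Y[m],1) if m.sum()>3 else 0,Y[m].mean(),P[m,2].max() if m.sum() else 0,X[m].max() if m.sum() else 0)
    m=(r>150)&(g>130)&(b<120)&(r-b>80)&(P[:,2]>90)&(P[:,2]<100); print("bush",m.sum(),X[m].min(),X[m].max(),Y[m].min(),Y[m].max(),Y[m].mean(),P[m,2].mean())
cv2.imwrite("pics/crop4.png",np.hstack([scene,top]))
E
```

```text
shift [-0.3 -0.3  0.2] turn -0.0 yaw now 15.37 pos [476.1 -22.3  61. ] F [-1.56 -0.22 -1.75] w 0.167 t 5.7333 q6 66.0
scene tab 48 -57.9 -2.1 142.2
shaft 58 [ 0.01963429 -2.22208057] -3.3103670152698013 92.63766269950906 -40.483489820649
bush 37 -0.613423435449982 49.9591217539616 -14.565190896412107 15.103139608029746 -8.634275388734912 93.1824769147366
top tab 0 nan nan nan
shaft 0 0 nan 0 0
bush 86 0.8085840203013985 51.376409310641826 -12.87345470400925 12.961814346128493 -1.2600118201239454 93.85066986813264<stdin>:8: RuntimeWarning: Mean of empty slice.
  ret = ret.dtype.type(ret / rcount)
<stdin>:9: RuntimeWarning: Mean of empty slice.
```

View pics/crop4.png

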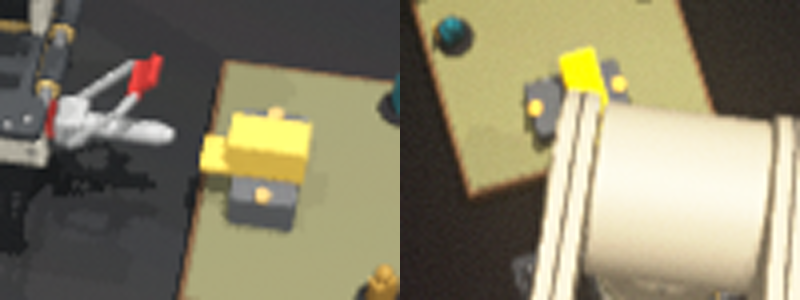

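Relative to the bush in the same picture, the tab lies about 2 mm right of the bore line. I'll shift left 1.5 mm and advance, feeling for contact.

Request:
{"method": "step_arm", "body": {
  "plan": [
    [5,-1.5,0,0,0.05],
    [14,-1.5,0,0,0.05],
    [22,-1.5,0,0,0.05],
    [28,-1.5,0,0,0.05],
    [31,-1.5,0,0,0.05],
    [33,-1.5,0,0,0.05],
    [35,-1.5,0,0,0.05],
    [35,-1.5,0,0,0.05]
  ]
}}

```text
clock: 6.5
position: [509.4, -10.9, 60.5]
orientation: [[0.964, 0.266, -0.0], [0.266, -0.964, 0.0], [-0.0, -0.0, -1.0]]
force: [-0.2, 0.0, -2.6]
width: 0.172
```

Request:
{"method": "step_arm", "body": {
  "plan": [
    [1,0,0,0,0.05],
    [2,0,0,0,0.05],
    [3,0,0,0,0.05],
    [4,0,0,0,0.05],
    [5,0,0,0,0.05],
    [6,0,0,0,0.05],
    [7,0,0,0,0.05],
    [8,0,0,0,0.05],
    [8,0,0,0,0.05]
  ]
}}

```text
clock: 7.25
position: [517.1, -8.8, 60.7]
orientation: [[0.964, 0.266, 0.0], [0.266, -0.964, -0.0], [0.0, 0.0, -1.0]]
force: [-0.2, 0.8, -2.8]
width: 0.17
```

Request:
{"method": "step_arm", "body": {
  "plan": [
    [1,0,0,0,0.05],
    [2,0,0,0,0.05],
    [3,0,0,0,0.05],
    [4,0,0,0,0.05],
    [5,0,0,0,0.05],
    [6,0,0,0,0.05],
    [7,0,0,0,0.05],
    [7,0,0,0,0.05]
  ]
}}

```text
clock: 7.92
position: [523.9, -7.0, 60.7]
orientation: [[0.964, 0.266, 0.0], [0.266, -0.964, -0.0], [0.0, 0.0, -1.0]]
force: [0.3, -0.9, -2.8]
width: 0.172
```

```bash
python3 -c "
from h import *
go(475.8,-22.1,60.8,15.4);print(observe()['wrist_torque'])"
```

```text
shift [-50.4   1.8  -0.1] turn 0.0 yaw now 15.43 pos [523.9  -7.   60.7] F [ 0.33 -0.87 -2.77] w 0.172 t 7.9167 q6 68.0
[0.00344355 0.02055911 0.04046418]
```

Request:
{"method": "step_arm", "body": {
  "plan": [
    [1,0,0,0,0.05],
    [2,0,0,0,0.05],
    [3,0,0,0,0.05],
    [4,0,0,0,0.05],
    [5,0,0,0,0.05],
    [6,0,0,0,0.05],
    [7,0,0,0,0.05],
    [8,0,0,0,0.05],
    [8,0,0,0,0.05]
  ]
}}

```text
clock: 8.67
position: [531.6, -4.8, 60.7]
orientation: [[0.964, 0.266, 0.0], [0.266, -0.964, 0.0], [0.0, 0.0, -1.0]]
force: [-0.3, -0.0, -2.3]
width: 0.17
```

```bash
python3 -c "
from h import *
go(475.8,-22.1,60.8,15.4);print(observe()['wrist_torque'])"
```

```text
shift [-58.4   1.8  -0.1] turn 0.0 yaw now 15.42 pos [531.6  -4.8  60.7] F [-0.3  -0.01 -2.28] w 0.17 t 8.6667 q6 69.0
[-0.02123228  0.05916514 -0.03126617]
```

Request:
{"method": "step_arm", "body": {
  "plan": [
    [1.5,0,0,0,0.05],
    [3,0,0,0,0.05],
    [4.5,0,0,0,0.05],
    [6,0,0,0,0.05],
    [7.5,0,0,0,0.05],
    [9,0,0,0,0.05],
    [10.5,0,0,0,0.05],
    [12,0,0,0,0.05],
    [12,0,0,0,0.05]
  ]
}}

```text
clock: 9.42
position: [543.3, -1.6, 60.7]
orientation: [[0.964, 0.266, 0.0], [0.266, -0.964, 0.0], [0.0, 0.0, -1.0]]
force: [0.5, -0.7, -3.4]
width: 0.17
```

Request:
{"method": "step_arm", "body": {
  "plan": [
    [1.5,0,0,0,0.05],
    [3,0,0,0,0.05],
    [4.5,0,0,0,0.05],
    [6,0,0,0,0.05],
    [7.5,0,0,0,0.05],
    [9,0,0,0,0.05],
    [10.5,0,0,0,0.05],
    [12,0,0,0,0.05],
    [12,0,0,0,0.05]
  ]
}}

```text
clock: 10.17
position: [554.9, 1.6, 60.7]
orientation: [[0.964, 0.266, 0.0], [0.266, -0.964, 0.0], [0.0, 0.0, -1.0]]
force: [0.1, -1.2, -3.3]
width: 0.174
```

```bash
python3 -c "
from h import *
go(475.8,-22.1,60.8,15.4);print(observe()['wrist_torque'])"
```

```text
shift [-82.6   1.8  -0.1] turn 0.0 yaw now 15.43 pos [554.9   1.6  60.7] F [ 0.12 -1.21 -3.29] w 0.174 t 10.1667 q6 69.0
[-0.16591596 -0.00205003 -0.09435725]
```

Request:
{"method": "step_arm", "body": {
  "plan": [
    [1.5,0,0,0,0.05],
    [3,0,0,0,0.05],
    [4.5,0,0,0,0.05],
    [6,0,0,0,0.05],
    [7.5,0,0,0,0.05],
    [9,0,0,0,0.05],
    [10.5,0,0,0,0.05],
    [12,0,0,0,0.05],
    [12,0,0,0,0.05]
  ]
}}

```text
clock: 10.92
position: [566.5, 4.7, 60.7]
orientation: [[0.964, 0.266, 0.0], [0.266, -0.964, 0.0], [0.0, 0.0, -1.0]]
force: [0.7, -1.4, -2.9]
width: 0.174
```

Request:
{"method": "step_arm", "body": {
  "plan": [
    [0.5,0,0,0,0.05],
    [1,0,0,0,0.05],
    [1.5,0,0,0,0.05],
    [2,0,0,0,0.05],
    [2.5,0,0,0,0.05],
    [3,0,0,0,0.05],
    [3.5,0,0,0,0.05],
    [3.5,0,0,0,0.05]
  ]
}}

```text
clock: 11.58
position: [568.8, 5.4, 60.6]
orientation: [[0.964, 0.266, -0.002], [0.266, -0.964, -0.0], [-0.002, -0.0, -1.0]]
force: [-4.3, -4.2, -0.2]
width: 0.17
```

```bash
python3 -c "
from h import *
go(475.8,-22.1,60.8,15.4);print(observe()['wrist_torque'])"
```

```text
shift [-97.    1.7  -0.1] turn 0.0 yaw now 15.42 pos [568.8   5.4  60.6] F [-4.28 -4.22 -0.21] w 0.17 t 11.5833 q6 70.0
[-0.64380036  0.80001867 -0.10965921]
```

Request:
{"method": "step_arm", "body": {
  "plan": [
    [0.5,0,0,0,0.05],
    [1,0,0,0,0.05],
    [1,0,0,0,0.05],
    [1,0,0,0,0.05]
  ]
}}

```text
clock: 11.92
position: [568.9, 5.3, 60.5]
orientation: [[0.964, 0.266, -0.003], [0.266, -0.964, -0.001], [-0.004, -0.0, -1.0]]
force: [-9.8, -5.8, 4.5]
width: 0.172
```

```bash
python3 - <<'E'
from h import *
go(475.8,-22.1,60.8,15.4);print(observe()['wrist_torque'])
c=cap("scene"); x,y,w,h=270,185,80,60
cv2.imwrite("pics/crop5.png",cv2.resize(c["color"][y:y+h,x:x+w],(640,480),interpolation=cv2.INTER_CUBIC))
P,C=cloud(c,(x,y,w,h)); b,g,r=C.T
a=np.radians(15.4); e=np.array([np.cos(a),np.sin(a)]); l=np.array([-e[1],e[0]]); M=np.array([611.7,15.4])
Q=P[:,:2]-M; X=Q@e; Y=Q@l
m=(r>130)&(g<100)&(b<100)&(P[:,2]>110); print("tab",m.sum(),X[m].mean().round(1),Y[m].mean().round(1),P[m,2].mean().round(1))
for z in [80]:
    print("mouth, far, tip px",[proj(c,[*(M+k*e),zz]).round(1) for k,zz in((0,94),(0,92),(51,80),(59,80))])
E
```

```text
shift [-97.    1.6   0. ] turn 0.0 yaw now 15.42 pos [568.9   5.3  60.5] F [-9.79 -5.77  4.45] w 0.172 t 11.9167 q6 70.0
[-0.87618858  1.43090295 -0.04408056]
tab 49 38.7 -0.9 141.9
mouth, far, tip px [array([307.4, 222. ]), array([307.4, 222.4]), array([326.4, 227.8]), array([329.5, 228.2])]
```

View pics/crop5.png

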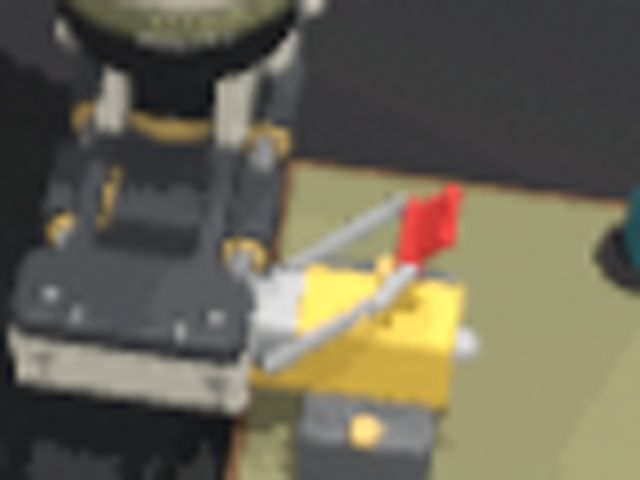

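The nose tip shows at scene pixel (330,228). A fully home pin projects to (329.5,228.2), and the head sits against the mouth with a stiff 11 N stop, so it is home. Relieving the push and releasing.

Request:
{"method": "step_arm", "body": {
  "plan": [
    [-0.6,0,0,0,0.05],
    [-1.2,0,0,0,0.05],
    [-1.2,0,0,0,0.05],
    [-1.2,0,0,0,0.2],
    [-1.2,0,0,0,0.25],
    [-1.2,0,0,0,0.3],
    [-1.2,0,0,0,0.35],
    [-1.2,0,0,0,0.35],
    [-1.2,0,0,0,0.35]
  ]
}}

```text
clock: 12.72
position: [569.5, 5.7, 60.8]
orientation: [[0.964, 0.266, 0.0], [0.266, -0.964, 0.0], [0.0, -0.0, -1.0]]
force: [-0.1, 0.4, 0.4]
width: 0.346
```

```bash
python3 - <<'E'
from h import *
go(475.8,-22.1,60.8,15.4)
c=cap("scene"); P,C=cloud(c,(270,185,80,60)); b,g,r=C.T
a=np.radians(15.4); e=np.array([np.cos(a),np.sin(a)]); l=np.array([-e[1],e[0]]); M=np.array([611.7,15.4])
Q=P[:,:2]-M; X=Q@e; Y=Q@l
m=(r>130)&(g<100)&(b<100)&(P[:,2]>110); print("tab",m.sum(),X[m].mean().round(1),Y[m].mean().round(1),P[m,2].mean().round(1))
E
```

```text
shift [-97.7   1.9  -0.1] turn 0.0 yaw now 15.43 pos [569.5   5.7  60.8] F [-0.07  0.45  0.43] w 0.346 t 12.7167 q6 70.0
tab 41 37.7 -3.4 142.2
```

Released, with forces at zero. Straight up, then close the fingers.

Request:
{"method": "step_arm", "body": {
  "plan": [
    [0,0,-5,0,0.35],
    [0,0,-20,0,0.35],
    [0,0,-45,0,0.3],
    [0,0,-75,0,0.2],
    [0,0,-100,0,0.1],
    [0,0,-114,0,0],
    [0,0,-114,0,0],
    [0,0,-114,0,0],
    [0,0,-114,0,0]
  ],
  "newtons": 20
}}

```text
clock: 13.52
position: [568.6, 5.6, 173.3]
orientation: [[0.964, 0.266, -0.002], [0.266, -0.964, 0.0], [-0.002, -0.001, -1.0]]
force: [-0.4, 0.1, 0.5]
width: 0.005
```

```bash
python3 - <<'E'
from h import *
go(569.5+60*.9641,5.7+60*.2656,143,15.4)
c=cap("scene"); P,C=cloud(c,(270,175,90,70)); b,g,r=C.T
a=np.radians(15.4); e=np.array([np.cos(a),np.sin(a)]); l=np.array([-e[1],e[0]]); M=np.array([611.7,15.4])
Q=P[:,:2]-M; X=Q@e; Y=Q@l
m=(r>130)&(g<100)&(b<100)&(P[:,2]>110); print("tab",m.sum(),X[m].mean().round(1),Y[m].mean().round(1),P[m,2].mean().round(1), X[m].min(),X[m].max(),P[m,2].min(),P[m,2].max())
m=(r>130)&(g<100)&(b<100)&(P[:,2]<100)&(P[:,2]>70); print("tail",m.sum(),X[m].mean().round(1),Y[m].mean().round(1),P[m,2].mean().round(1))
cv2.imwrite("pics/crop6.png",cv2.resize(c["color"][175:250,255:355],(640,480),interpolation=cv2.INTER_CUBIC))
E
```

```text
shift [61.   0.2 30.1] turn 0.0 yaw now 15.42 pos [568.6   5.6 173.3] F [-0.36  0.07  0.45] w 0.005 t 13.5167 q6 70.0
tab 42 37.8 -3.6 142.6 30.383253757785265 45.285226825778906 134.10638135488364 151.85786288018778
tail 119 -39.3 -1.9 85.3
```

View pics/crop6.png

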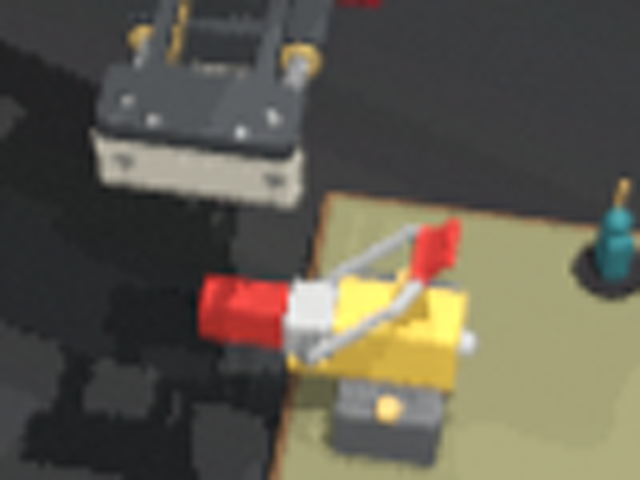

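The picture shows the red tail and steel head seated on the yellow bush, the nose out at the far end (470,342), and the ring still raised with its tab at (437,250). Moving the closed fingertips behind the tab.

Request:
{"method": "step_arm", "body": {
  "plan": [
    [8,0,0,0,0],
    [25,0.5,0,0,0],
    [42,1,0,0,0],
    [54,1,5,0,0],
    [60,1,14,0,0],
    [60,1,24,0,0],
    [60,1,30,0,0],
    [60,1,32,0,0],
    [60,1,32,0,0]
  ]
}}

```text
clock: 14.32
position: [626.0, 20.5, 140.9]
orientation: [[0.964, 0.266, -0.003], [0.266, -0.964, 0.0], [-0.003, -0.001, -1.0]]
force: [-0.3, 0.5, 0.2]
width: 0.009
```

Request:
{"method": "step_arm", "body": {
  "plan": [
    [2,0,0,0,0],
    [4,0,0,0,0],
    [6,0,0,0,0],
    [8,0,0,0,0],
    [10,0,0,0,0],
    [12,0,0,0,0],
    [12,0,0,0,0]
  ]
}}

```text
clock: 14.9
position: [639.4, 23.9, 142.8]
orientation: [[0.964, 0.266, 0.0], [0.266, -0.964, 0.0], [0.0, 0.0, -1.0]]
force: [0.1, -0.5, -0.5]
width: 0.003
```

```bash
python3 -c "
from h import *
go(569.5+72*.9641,5.7+72*.2656,143,15.4)"
```

```text
shift [-0.2 -1.  -0.2] turn 0.0 yaw now 15.43 pos [639.4  23.9 142.8] F [ 0.08 -0.45 -0.52] w 0.003 t 14.9 q6 72.0
```

Request:
{"method": "step_arm", "body": {
  "plan": [
    [4,2.5,2.5,0,0],
    [8,0,5.5,0,0],
    [12,0,8.5,0,0],
    [15.5,0,11.8,0,0],
    [19,0,15.5,0,0],
    [22,0,19.5,0,0],
    [25,0,23.5,0,0],
    [28,0,28,0,0],
    [31,0,32.5,0,0],
    [31,0,32.5,0,0]
  ]
}}

```text
clock: 15.73
position: [668.6, 32.2, 108.6]
orientation: [[0.964, 0.266, -0.002], [0.266, -0.964, 0.0], [-0.002, -0.001, -1.0]]
force: [-0.7, -0.1, -0.5]
width: 0.005
```

```bash
python3 - <<'E'
from h import *
go(569.5+103*.9641,5.7+103*.2656,110.4,15.4)
c=cap("scene")
cv2.imwrite("pics/crop7.png",cv2.resize(c["color"][175:250,265:365],(640,480),interpolation=cv2.INTER_CUBIC))
E
```

```text
shift [ 0.4 -0.8 -1.8] turn 0.0 yaw now 15.42 pos [668.6  32.2 108.6] F [-0.73 -0.09 -0.48] w 0.005 t 15.7333 q6 73.0
```

View pics/crop7.png

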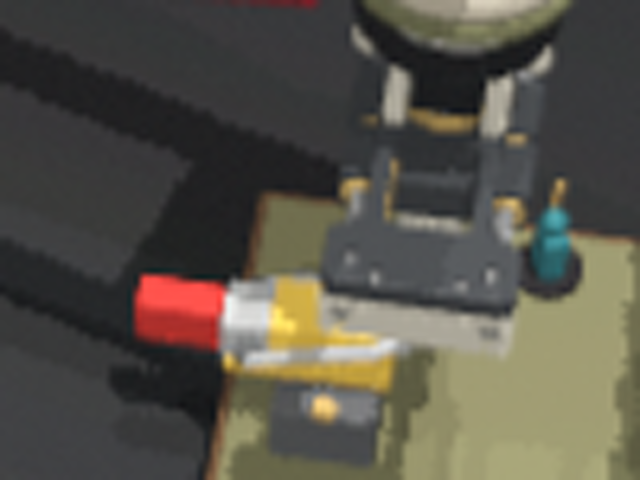

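The ring is following down (near leg now shallow, from (245,355) to (395,345)), and the pin is still seated. On down to where the bar meets the nose.

Request:
{"method": "step_arm", "body": {
  "plan": [
    [1.5,0,2.5,0,0],
    [3,0,5,0,0],
    [4.5,0,8,0,0],
    [6,0,10.5,0,0],
    [7.5,0,13,0,0],
    [9,0,15,0,0],
    [10.5,0,16.5,0,0],
    [11,0,17.5,0,0],
    [11,0,17.5,0,0]
  ]
}}

```text
clock: 16.53
position: [679.5, 35.0, 92.3]
orientation: [[0.964, 0.266, -0.0], [0.266, -0.964, 0.0], [-0.0, -0.0, -1.0]]
force: [0.4, 0.2, -0.2]
width: 0.006
```

Request:
{"method": "step_arm", "body": {
  "plan": [
    [0.5,0,0.7,0,0],
    [1,0,1.4,0,0],
    [1.5,0,2.1,0,0],
    [2,0,2.8,0,0],
    [2,0,3.5,0,0],
    [2,0,3.5,0,0],
    [2,0,3.5,0,0]
  ]
}}

```text
clock: 17.12
position: [681.6, 35.5, 89.5]
orientation: [[0.964, 0.266, 0.001], [0.266, -0.964, 0.0], [0.001, 0.0, -1.0]]
force: [-0.5, 0.4, 2.7]
width: 0.005
```

```bash
python3 -c "
from h import *
go(569.5+116*.9641,5.7+116*.2656,89.4,15.4)"
```

```text
shift [-0.  -1.   0.1] turn 0.0 yaw now 15.42 pos [681.6  35.5  89.5] F [-0.55  0.36  2.67] w 0.005 t 17.1167 q6 73.0
```

Upward force is beginning (2.7 N), so the bar is on the nose. Pressing down slowly.

Request:
{"method": "step_arm", "body": {
  "plan": [
    [0,0,0.6,0,0],
    [0,0,1.2,0,0],
    [0,0,1.8,0,0],
    [0,0,2.4,0,0],
    [0,0,3,0,0],
    [0,0,3,0,0]
  ]
}}

```text
clock: 17.62
position: [682.5, 35.7, 87.2]
orientation: [[0.964, 0.266, 0.003], [0.266, -0.964, 0.0], [0.003, 0.0, -1.0]]
force: [2.3, 0.7, 5.7]
width: 0.007
```

Request:
{"method": "step_arm", "body": {
  "plan": [
    [0,0,0.6,0,0],
    [0,0,1.2,0,0],
    [0,0,1.8,0,0],
    [0,0,2.4,0,0],
    [0,0,3,0,0],
    [0,0,3,0,0]
  ]
}}

```text
clock: 18.12
position: [683.2, 35.8, 84.8]
orientation: [[0.964, 0.266, 0.004], [0.266, -0.964, 0.0], [0.004, 0.001, -1.0]]
force: [4.1, 1.8, 6.6]
width: 0.005
```

Request:
{"method": "step_arm", "body": {
  "plan": [
    [0,0,0.6,0,0],
    [0,0,1.2,0,0],
    [0,0,1.8,0,0],
    [0,0,2.4,0,0],
    [0,0,3,0,0],
    [0,0,3,0,0]
  ]
}}

```text
clock: 18.62
position: [682.8, 35.7, 81.4]
orientation: [[0.964, 0.266, 0.003], [0.266, -0.964, 0.0], [0.003, 0.001, -1.0]]
force: [2.9, 1.6, 3.6]
width: 0.006
```

Request:
{"method": "step_arm", "body": {
  "plan": [
    [0,0,0.6,0,0],
    [0,0,1.2,0,0],
    [0,0,1.8,0,0],
    [0,0,2.4,0,0],
    [0,0,3,0,0],
    [0,0,3,0,0]
  ]
}}

```text
clock: 19.12
position: [680.3, 35.3, 75.9]
orientation: [[0.964, 0.266, -0.003], [0.266, -0.964, -0.0], [-0.003, -0.001, -1.0]]
force: [-0.7, -0.1, -0.5]
width: 0.007
```

```bash
python3 -c "
from h import *
go(569.5+116*.9641,5.7+116*.2656,89.4,15.4)"
```

```text
shift [  1.3  -0.9 -13.6] turn 0.0 yaw now 15.42 pos [680.3  35.3  75.9] F [-0.65 -0.05 -0.48] w 0.007 t 19.1167 q6 73.0
```

The force dropped to zero, so it has probably snapped. Lifting straight up, backing away, then checking.

Request:
{"method": "step_arm", "body": {
  "plan": [
    [0,0,-4,0,0],
    [0,0,-12,0,0],
    [0,0,-30,0,0],
    [0,0,-55,0,0],
    [0,0,-80,0,0],
    [0,0,-100,0,0],
    [-20,0,-115,0,0],
    [-50,0,-120,0,0],
    [-85,0,-120,0,0],
    [-115,0,-120,0,0]
  ]
}}

```text
clock: 19.95
position: [569.6, 4.5, 198.7]
orientation: [[0.964, 0.266, 0.002], [0.266, -0.964, -0.0], [0.002, 0.001, -1.0]]
force: [-1.4, 0.7, -0.7]
width: 0.005
```

Request:
{"method": "step_arm", "body": {
  "plan": [
    [-35,0,0,0,0],
    [-70,0,0,0,0],
    [-100,0,0,0,0],
    [-120,0,0,0,0],
    [-120,0,0,0,0],
    [-120,0,0,0,0]
  ]
}}

```text
clock: 20.45
position: [454.8, -27.3, 198.4]
orientation: [[0.964, 0.265, 0.002], [0.265, -0.964, -0.0], [0.002, 0.001, -1.0]]
force: [0.9, -0.1, 0.4]
width: 0.007
```

```bash
python3 - <<'E'
from h import *
go(500,0,200,15.4)
a=np.radians(15.4); e=np.array([np.cos(a),np.sin(a)]); l=np.array([-e[1],e[0]]); M=np.array([611.7,15.4])
ims=[]
for n,bx in(("scene",(275,195,80,60)),("top",(245,140,80,60))):
    c=cap(n); x,y,w,h=bx; ims.append(cv2.resize(c["color"][y:y+h,x:x+w],(400,300),interpolation=cv2.INTER_CUBIC))
    P,C=cloud(c,bx); b,g,r=C.T; Q=P[:,:2]-M; X=Q@e; Y=Q@l; red=(r>130)&(g<100)&(b<100)
    for k,m in(("tab",red&(X>50)&(X<100)),("tail",red&(X<0))):
        if m.sum(): print(n,k,m.sum(),X[m].mean().round(1),Y[m].mean().round(1),P[m,2].mean().round(1))
    cv2.imwrite(f"pics/full_{n}.png",c["color"])
cv2.imwrite("pics/crop8.png",np.hstack(ims))
E
```

```text
shift [ 50.8 -14.4  -1.5] turn -0.0 yaw now 15.37 pos [454.8 -27.3 198.4] F [ 0.92 -0.1   0.44] w 0.007 t 20.45 q6 65.0
scene tab 52 65.9 -1.5 72.3
scene tail 130 -39.8 -1.0 82.4
top tab 35 66.9 1.5 72.2
```

View pics/crop8.png

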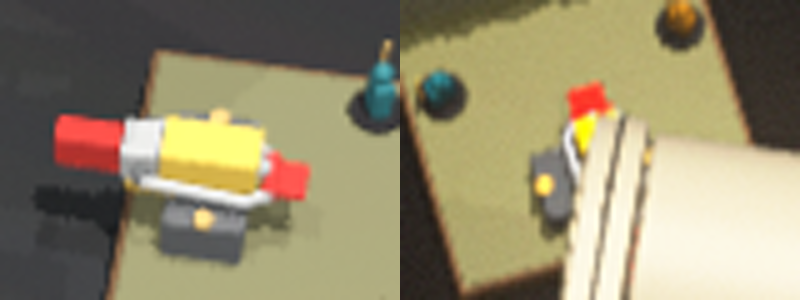

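View pics/full_scene.png

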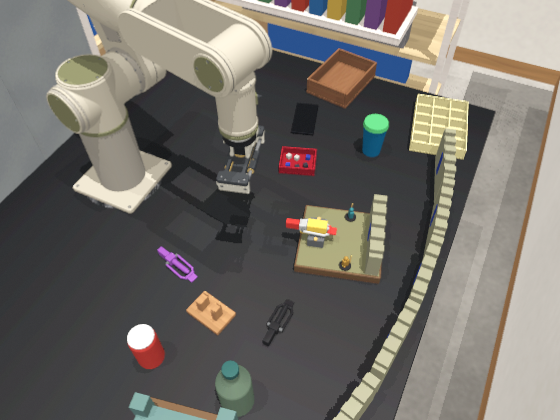

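```bash
python3 - <<'E'
from h import *
a=np.radians(15.4); e=np.array([np.cos(a),np.sin(a)]); l=np.array([-e[1],e[0]]); M=np.array([611.7,15.4])
for n,bx in(("scene",(275,195,80,60)),("top",(245,140,80,60))):
    c=cap(n); P,C=cloud(c,bx); b,g,r=C.T; Q=P[:,:2]-M; X=Q@e; Y=Q@l; Z=P[:,2]
    red=(r>110)&(g<100)&(b<100); m=red&(X>50)&(X<100)
    print(n,"tab X",np.percentile(X[m],[0,10,50,90,100]).round(1),"Z",np.percentile(Z[m],[0,10,50,90,100]).round(1),"slope",np.polyfit(X[m],Z[m],1).round(2))
    m=red&(X<0); 
    if m.sum(): print(" tail X",np.percentile(X[m],[0,5,95,100]).round(1),"topZ",np.percentile(Z[m],[50,95]).round(1))
    w=(r>130)&(abs(r-b)<50)&(X<12)&(X>-35)&(Z>86)
    if w.sum(): print(" head X",np.percentile(X[w],[0,5,95,100]).round(1),Z[w].mean())
    y=(r>150)&(g>130)&(r-b>80)&(Z>90)&(Z<99); print(" bush X",np.percentile(X[y],[0,5,95,100]).round(1))
    print(" exp px tab c home",proj(c,[*(M+70.8*e),66+2.5]).round(1),"tail end top",proj(c,[*(M-56*e),92]).round(1))
    mm=(c["color"][...,2]>110)&(c["color"][...,1]<100)&(c["color"][...,0]<100); ys,xs=np.nonzero(mm[bx[1]:bx[1]+60,bx[0]:bx[0]+80]); xs=xs+bx[0]; ys=ys+bx[1]
    k=xs>320 if n=="scene" else ys<170; print(" tab px",xs[k].mean().round(1),ys[k].mean().round(1),xs[k].min(),xs[k].max()," tail px min x",xs.min())
E
```

```text
scene tab X [54.  58.6 65.8 74.1 82. ] Z [29.  47.6 73.5 77.5 79.7] slope [-0.36 93.28]
 tail X [-64.5 -56.  -19.1  -9.4] topZ [84.  92.3]
 head X [-21.9 -20.7  -2.8  -2.1] 90.62537723165809
 bush X [-0.8  2.  46.8 49.9]
 exp px tab c home [333.6 231.4] tail end top [286.4 219.5]
 tab px 332.3 228.4 325 352  tail px min x 286
top tab X [54.6 59.7 67.2 74.1 97.5] Z [26.  28.6 74.  76.8 78.6] slope [ -0.95 130.16]
 tail X [-20.6 -20.3 -13.6  -6.9] topZ [28.7 32.1]
 head X [-20.7 -20.7 -20.7 -20.7] 91.90128698758076
 bush X [-40.9  18.6  50.2  51.1]
 exp px tab c home [281.7 159. ] tail end top [293.6 195.4]
 tab px 286.9 156.8 245 314  tail px min x 245
```

Head, tail and nose all fit a fully home pin. The tab reads 3–5 mm higher than fully locked, though (about 6° below the line instead of 10°). I'll go back and feel it gently from above.

Request:
{"method": "step_arm", "body": {
  "plan": [
    [20,0,0,0,0],
    [55,0,0,0,0],
    [95,0,0,0,0],
    [135,0,0,0,0],
    [175,0,0,0,0],
    [210,0,0,0,0],
    [230,0,10,0,0],
    [237,0,30,0,0],
    [237,0,50,0,0],
    [237,0,70,0,0]
  ]
}}

```text
clock: 21.48
position: [684.3, 36.9, 125.0]
orientation: [[0.964, 0.267, -0.001], [0.267, -0.964, 0.0], [-0.001, -0.0, -1.0]]
force: [0.3, 1.2, -0.1]
width: 0.009
```

Request:
{"method": "step_arm", "body": {
  "plan": [
    [0,0,20,0,0],
    [0,0,35,0,0],
    [0,0,44,0,0],
    [0,0,48,0,0],
    [0,0,50,0,0],
    [0,0,50,0,0],
    [0,0,50,0,0]
  ]
}}

```text
clock: 22.07
position: [684.2, 36.0, 78.6]
orientation: [[0.964, 0.266, 0.002], [0.266, -0.964, -0.0], [0.002, 0.001, -1.0]]
force: [-0.3, 0.4, 0.2]
width: 0.003
```

```bash
python3 -c "
from h import *
go(569.5+117*.9641,5.7+117*.2656,76,15.4)"
```

```text
shift [-1.7 -1.3  2.6] turn 0.0 yaw now 15.42 pos [684.2  36.   78.6] F [-0.34  0.39  0.17] w 0.003 t 22.0667 q6 73.0
```

Request:
{"method": "step_arm", "body": {
  "plan": [
    [0,0,1,0,0],
    [0,0,2,0,0],
    [0,0,3,0,0],
    [0,0,4,0,0],
    [0,0,5,0,0],
    [0,0,5,0,0]
  ]
}}

```text
clock: 22.57
position: [683.2, 36.0, 71.9]
orientation: [[0.964, 0.266, -0.0], [0.266, -0.964, 0.0], [-0.0, -0.0, -1.0]]
force: [0.5, -0.3, 0.3]
width: 0.007
```

Request:
{"method": "step_arm", "body": {
  "plan": [
    [0,0,1,0,0],
    [0,0,2,0,0],
    [0,0,2,0,0],
    [0,0,2,0,0]
  ]
}}

```text
clock: 22.9
position: [683.2, 36.0, 70.0]
orientation: [[0.964, 0.266, -0.0], [0.266, -0.964, 0.0], [-0.0, -0.0, -1.0]]
force: [0.4, 0.4, 0.4]
width: 0.003
```

Request:
{"method": "step_arm", "body": {
  "plan": [
    [0,0,1,0,0],
    [0,0,2,0,0],
    [0,0,2,0,0],
    [0,0,2,0,0]
  ]
}}

```text
clock: 23.23
position: [683.3, 36.0, 68.2]
orientation: [[0.964, 0.266, 0.0], [0.266, -0.964, -0.0], [0.0, 0.0, -1.0]]
force: [0.4, 0.0, 0.2]
width: 0.006
```

Request:
{"method": "step_arm", "body": {
  "plan": [
    [0,0,0.5,0,0],
    [0,0,1,0,0],
    [0,0,1.5,0,0],
    [0,0,1.5,0,0],
    [0,0,1.5,0,0]
  ]
}}

```text
clock: 23.65
position: [683.6, 35.9, 67.0]
orientation: [[0.964, 0.266, 0.001], [0.266, -0.964, -0.0], [0.001, 0.0, -1.0]]
force: [-0.2, -0.9, 4.1]
width: 0.008
```

```bash
python3 -c "
from h import *
go(569.5+117*.9641,5.7+117*.2656,76,15.4)"
```

```text
shift [-1.  -1.1 -9. ] turn 0.0 yaw now 15.42 pos [683.6  35.9  67. ] F [-0.16 -0.9   4.07] w 0.008 t 23.65 q6 73.0
```

A firm 4 N stop at z ≈ 67 mm, which is where the fully locked tab should be. Lifting off and taking the last check.

Request:
{"method": "step_arm", "body": {
  "plan": [
    [0,0,-4,0,0],
    [0,0,-12,0,0],
    [0,0,-30,0,0],
    [0,0,-60,0,0],
    [0,0,-95,0,0],
    [0,0,-120,0,0],
    [-30,0,-130,0,0],
    [-65,0,-130,0,0],
    [-105,0,-130,0,0],
    [-140,0,-130,0,0]
  ]
}}

```text
clock: 24.48
position: [546.6, -1.5, 197.0]
orientation: [[0.964, 0.266, 0.0], [0.266, -0.964, -0.0], [0.0, 0.0, -1.0]]
force: [-0.5, -0.3, 0.6]
width: 0.006
```

Request:
{"method": "step_arm", "body": {
  "plan": [
    [-35,0,0,0,0],
    [-70,0,0,0,0],
    [-100,0,0,0,0],
    [-115,0,0,0,0],
    [-115,0,0,0,0],
    [-115,0,0,0,0]
  ]
}}

```text
clock: 24.98
position: [437.7, -32.0, 197.5]
orientation: [[0.964, 0.265, 0.002], [0.265, -0.964, -0.0], [0.002, 0.001, -1.0]]
force: [-0.3, -0.2, 0.3]
width: -0.002
```

```bash
python3 - <<'E'
from h import *
a=np.radians(15.4); e=np.array([np.cos(a),np.sin(a)]); l=np.array([-e[1],e[0]]); M=np.array([611.7,15.4])
ims=[]
for n,bx in(("scene",(275,195,80,60)),("top",(245,140,80,60))):
    c=cap(n); x,y,w,h=bx; ims.append(cv2.resize(c["color"][y:y+h,x:x+w],(400,300),interpolation=cv2.INTER_CUBIC))
    P,C=cloud(c,bx); b,g,r=C.T; Q=P[:,:2]-M; X=Q@e; Z=P[:,2]; red=(r>110)&(g<100)&(b<100)
    m=red&(X>50)&(X<100)&(Z>55); print(n,"tab",np.median(X[m]).round(1),np.median(Z[m]).round(1),np.polyfit(X[m],Z[m],1).round(2))
    m=red&(X<-10)&(Z>70)
    if m.sum(): print(" tail X",np.percentile(X[m],[5,95]).round(1),np.percentile(Z[m],95).round(1))
    w=(r>130)&(abs(r-b)<50)&(X<12)&(X>-35)&(Z>86)
    if w.sum(): print(" head X",np.percentile(X[w],[5,95]).round(1))
cv2.imwrite("pics/crop9.png",np.hstack(ims))
E
```

```text
scene tab 64.8 68.8 [-0.34 91.57]
 tail X [-55.7 -24. ] 92.6
 head X [-20.7  -3.5]
top tab 67.1 69.1 [-0.23 84.62]
```

View pics/crop9.png

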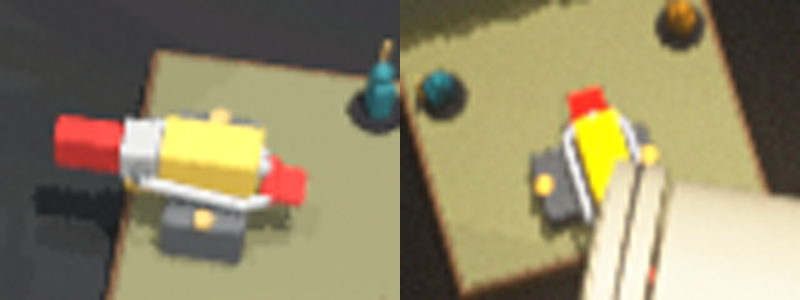

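The tab has settled to 69 mm, as a locked ring should. In the crop the head is on the mouth and the tab is below and beyond the nose. Handing in.

```bash
python3 -c "
from h import *
job.sign_off(); print(observe()['clock'])"
```

```text
the job is handed in; nothing more can be done
the job is handed in; nothing more can be done
```

The red-handled pin is in the yellow bush with its head fully home, and the ring has snapped past the nose and is locked. I handed the job in at about 25 s, with the arm clear and touching nothing.

- **Insertion:** I felt no side contact on the way in. At home the pin met a stiff stop at about 11 N.
- **Fully home:** In the last camera check the head's front was at the bush mouth and the tail end at −56 mm, both where a home pin puts them.
- **Ring:** The tab took about 7 N, then the force dropped to zero. My first check disagreed: the tab read about 74 mm high, roughly 6° below the shaft line instead of 10°. I pressed it gently again to a firm 4 N stop, and it then read 69 mm against an expected 68.6 mm.
- **Disagreement left over:** The tab still reads 2–4 mm short along the pin in the cameras, within or a little past the 2 mm calibration error.
- **Other gear:** After the snap, a full picture showed the can, flask, tumbler, phone and miniatures where they started. I checked by eye and did not measure them. After the second press I only looked at the coupler and the two miniatures.

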